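# Hold the fourth foot in the corner of an upside-down display stand

## Task

The small wooden display stand lies upside down on the bench with three of its feet fitted: set the loose fourth foot, block down and black glide up, flat on the board in the empty corner, square to the frame, and press its block firmly sideways against both rails of that corner at once. Finish while you are still gripping it and pressing it against both rails, so that I can drive the screws through the rails; leave the other things on the bench alone.

Things in the scene. Friction and masses are not known exactly. Their poses are not given: they have to be found in the camera images.
- foot_center (a point): The loose foot, upright on the bench, one rigid piece of pine: below, a square block 72 x 72 x 30 mm; rising from its middle a square post 28 x 28 mm, 60 mm tall, sides parallel to the block's; a black glide (20 mm across, 4 mm thick) on top; 94 mm in all, 0.09 to 0.18 kg. The point is on the axis, 45 mm above the underside; x and y square to the sides, z up.
- stand: Upside-down stand, held by low cleats on the bench: it does not move. Plywood board 256 x 256 x 12 mm; on it rails 18 mm thick, tops 42 mm above the bench, framing a square 204 mm inside. Feet like the loose one fill three inner corners, tops at 106 mm. Origin: middle of the board's underside; x, y square to the rails, z up. Empty corner towards +x +y; the foot's axis belongs at x = y = 66 mm.
- rail_x: The rail on the stand's +x side of the empty corner. The origin is the middle of its inner face at its lower edge, 102 mm along +x from the stand's middle and 12 mm above the bench; the rail's inner face looks along -x. Axes as the stand's. Smooth pine, friction 0.3 to 0.5: its grip can carry part of a push meant for the other rail.
- rail_y: The rail on the stand's +y side of the empty corner. The origin is the middle of its inner face at its lower edge, 102 mm along +y from the stand's middle and 12 mm above the bench; the rail's inner face looks along -y. Axes as the stand's. Smooth pine, friction 0.3 to 0.5: its grip can carry part of a push meant for the other rail.
- open_corner (a point): The empty inner corner: the point where the inner faces of the two rails meet, on the board's upper face, 12 mm above the bench. Axes as the stand's, so the free space lies towards -x and -y.
- tape_mid (a point): Roll of paper tape lying flat, 100 mm across, 24 mm high; its middle. To be left alone.
- paint_tin_mid (a point): Dark round paint tin, 92 mm across, 105 mm high; its middle. To be left alone.
- drink_can_mid (a point): Bare metal drinks can, 66 mm across, 115 mm high; its middle. To be left alone.
- screwdriver_mid (a point): Black-handled screwdriver lying flat, 200 mm long, 26 mm thick; its middle, x along it. To be left alone.
Things that resemble listed ones, but are neither listed nor needed, are in the scene too. Leave any pink or red look-alike of the part that bears foot_center alone.

How it is judged:
By the outcome, as a careful person would: the job done as asked, in the order asked, and still so for the second after the job is handed in, while the arm keeps its last pose, push and grip.
It also fails if it takes over 48 s, if anything falls off the work surface, if the arm or the gripper's body presses on something with over 40 N, if the wrist force passes 120 N, or if a joint passes its speed limit or range.

## Robot

A 6-joint arm with a two-finger parallel gripper is mounted at the origin on the work surface. World frame = base frame: x ahead of the robot, y to its left, z up, the work surface at z = 0. Lengths are in mm, angles in rad, forces in N, time in s.
With the tool pointing down it reaches from about 350 to 975 mm from the base axis. Payload 7.1 kg.
Tool frame: the origin (TCP) lies at the centre of the arm's flange, where the gripper is bolted on; the fingertips stand 182 mm ahead of it and the grasp point (between the pads) lies 163 mm ahead of it; z points along the fingers, y is the line along which they close (so a half turn about z gives the same grasp; the last joint's range is limited). The gripper opens to 88 mm and grips with 3 to 60 N. Pads are 20 mm wide; open, the fingers measure 115 mm over their backs; the gripper's body (75 mm by 178 mm) begins 61 mm behind the grasp point.
Start: joints at [-1.133, 0.423, 1.63, -0, 1.089, -0.019], TCP at [275.689, -560.894, 404.675] pointing down, gripper open.
Joint ranges: [-3, 3], [-0.9, 2.11], [0.09, 2.58], [-1.31, 4.45], [0.11, 2.69], [-2.54, 2.54]. Speed limits (rad/s): [2.39, 2.39, 3.01, 3.14, 3.14, 3.14].

## Interface

Orientations are given as a rotation vector (axis times angle).
In Python, from workcell import readout, get_image, ctrl gives the robot as it stands.
- The arm moves only by the tool step_arm, never from a script. Its argument "targets" is a list that holds one entry, the list of rows, each a list of 7 numbers: the shift along the world's x, y, z as a fraction of full scale, then the turn, a rotation vector about the world's x, y, z as a fraction of full scale, then the opening, from 0 (shut) to 1 (fully open). In form: [[[dx, dy, dz, wx, wy, wz, claw], ...]]. A call has exactly 5 rows; each row shifts and turns the commanded pose from where the row before left it; what a row does not reach is not made up. Full scale, the value 1, is 0.05 m for a shift and 4 degrees for a turn. A row lasts 1/8 s, in which the tool goes at most 62.5 mm and 10.7 degrees, less where a joint would pass 70% of its speed; a pose out of reach is approached as far as the arm can. A call with a number of a shift or a turn outside -1 to 1 is refused whole. A call with a gripper value outside its range is refused whole. The fingers move at their own pace and stop on an object; the grip force is fixed at half the most. Time passes only in rows, so rows that do not move let the fingers close, or fill a call up. It gives the time, the measured TCP pose, the force, the opening and the grip force at its end, in the units of the state.
- readout.get_obs(): the state, without advancing time (a new reading comes with each control period).
- get_image(name): name is "scene" or "top" or "wrist"; returns a dict with "pixels" (420x560x3 uint8, red, green, blue), "intrinsics" (3x3 intrinsics, pixels), "extrinsics" (4x4, takes a point from world to camera coordinates). Camera axes: x right, y down, z forward; pixel columns grow to the right and rows downward; lengths in mm; the calibration is good to about 2 mm. The wrist camera is an equidistant fisheye: a pixel r from the principal point sees the ray r / f radians off the axis. A picture is of the moment at which its call begins. There is no depth.
- ctrl.close_job(): hands the job in; it is judged then, once.
The state is a dict: "t": time; "qpos": joint angles; "qvel": joint speeds; "joint_torque": joint torques, N m; "ee_pos": TCP position; "orientation": TCP orientation; "ft_force": force on the tool from outside, world axes, zero at the start; "moment": the same for the moment, N m; "width": finger opening in mm; "grasp_force": force on a finger pad.
Only numpy, scipy, OpenCV 4.12 (cv2) and the standard library are available. Lean on these libraries where they do the work, as an engineer would, in place of code of your own. Each camera call takes 0.05 s, during which the arm holds its last target. There are 200 camera calls.

## Working session

There is one attempt and no reset: what is moved stays moved. The work goes in short steps, Python scripts to look and compute and a tool call to move; the robot and the scene stay as the last step left them, time stands still between calls to the robot, and variables do not carry over. Pictures are saved under pics/ and viewed, at most 10 in all, crops included, and the job is handed in when it is done.

Besides the shell and the picture viewer there is one more tool, called as name([rows], argument=value, ...), one row to a line, values as JSON. step_arm: Moves the arm, as the interface text tells. Shift numbers are shares of 0.05 m and turn numbers shares of 4 degrees, none past 1 either way. Its arguments: {"type":"object","properties":{"targets":{"type":"array"}},"required":["targets"]}

```bash
mkdir -p pics; cat > h.py <<'E'
import numpy as np,cv2
from workcell import readout,get_image,ctrl
def snap(n,f):
    d=get_image(n);cv2.imwrite('pics/'+f,d['pixels'][:,:,::-1]);np.savez('pics/'+f[:-4]+'.npz',K=d['intrinsics'],E=d['extrinsics'],p=d['pixels']);return d
def load(f): return np.load('pics/'+f+'.npz')
def ray(d,u,v,fish=False):
    K=np.array(d['K']);E=np.array(d['E']);x=(u-K[0,2])/K[0,0];y=(v-K[1,2])/K[1,1]
    if fish:
        r=np.hypot(x,y);s=np.sin(r)/r if r>1e-9 else 1;c=np.array([x*s,y*s,np.cos(r)])
    else: c=np.array([x,y,1])
    R=E[:3,:3];return -R.T@E[:3,3],R.T@c
def at(d,u,v,z,fish=False):
    o,r=ray(d,u,v,fish);return (o+r*(z-o[2])/r[2]).round(1)
def proj(d,P,fish=False):
    K=np.array(d['K']);E=np.array(d['E']);c=E[:3,:3]@np.array(P,float)+E[:3,3]
    if fish:
        r=np.hypot(c[0],c[1]);t=np.arctan2(r,c[2]);a=c[:2]/max(r,1e-9)*t
    else:a=c[:2]/c[2]
    return (a*[K[0,0],K[1,1]]+K[:2,2]).round(1)
E
python3 - <<'E'
from h import *
for n in('top','scene'):
    d=snap(n,n+'1.png');print(np.array(d['intrinsics']).round(1).tolist(),np.array(d['extrinsics']).round(3).tolist())
print(readout.get_obs())
E
```

```text
[[501.3, 0.0, 278.4], [0.0, 501.3, 212.4], [0.0, 0.0, 1.0]] [[-0.016, -1.0, 0.0, -6.68], [-0.99, 0.016, -0.141, 600.678], [0.141, -0.002, -0.99, 1716.876], [0.0, 0.0, 0.0, 1.0]]
[[426.6, 0.0, 278.8], [0.0, 426.6, 208.1], [0.0, 0.0, 1.0]] [[0.675, 0.737, 0.012, -389.904], [0.48, -0.427, -0.766, -220.468], [-0.559, 0.523, -0.643, 1771.427], [0.0, 0.0, 0.0, 1.0]]
{'t': 0.1, 'qpos': array([-1.13300564e+00,  4.23769714e-01,  1.63061157e+00, -3.88630194e-06,
        1.08860235e+00, -1.89948765e-02]), 'qvel': array([-0.00148376, -0.00068331, -0.00180425,  0.00090264, -0.00148585,
       -0.00069102]), 'joint_torque': array([ 8.82968288e-05, -5.45614064e+01, -2.74323732e+01,  6.45070220e-02,
        1.88561023e-02, -7.31667569e-05]), 'ee_pos': array([ 275.58404007, -560.67966763,  403.97674084]), 'orientation': array([-3.05868512e+00, -7.10990186e-01,  4.59274632e-04]), 'ft_force': array([-0.37449856, -0.21104263, -0.95339639]), 'moment': array([0.01700176, 0.064199  , 0.01225453]), 'grasp_force': 0.0, 'width': 87.85451327111038}
```

View pics/top1.png

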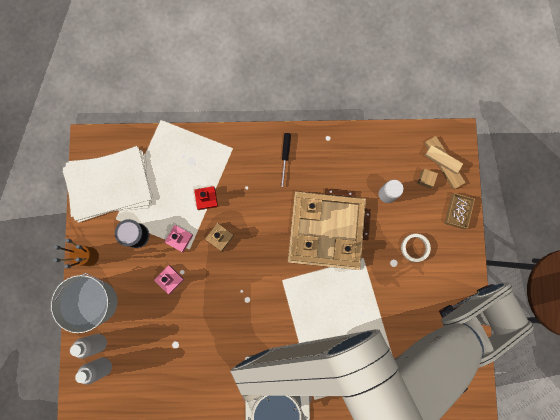

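View pics/scene1.png

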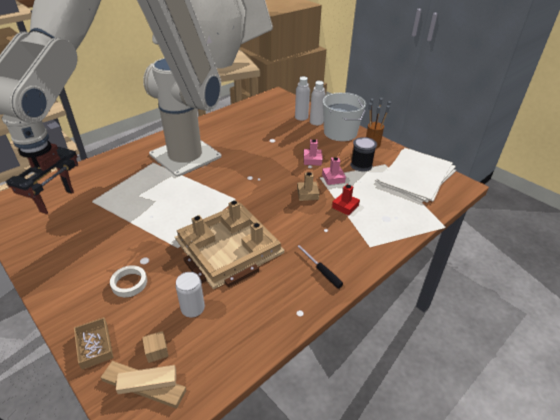

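The top view shows the stand around (328,230), with feet at (312,206), (309,244) and (347,248) and the empty corner at upper right, near (350,212). There are four candidates for the loose foot: pine (219,237), pink (178,237) and (168,280), red (205,197). The pine one fits the description. I'll confirm it in an enlarged crop.

```bash
python3 - <<'E'
from h import *
p=load('top1')['p'][:,:,::-1]
a=cv2.resize(p[212:262,185:255],None,fx=8,fy=8,interpolation=cv2.INTER_CUBIC)[:,:560]
b=cv2.resize(p[180:276,278:378],None,fx=6,fy=6,interpolation=cv2.INTER_CUBIC)
cv2.imwrite('pics/cropa.png',a);cv2.imwrite('pics/cropb.png',b)
E
```

```text
(no output)
```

View pics/cropa.png

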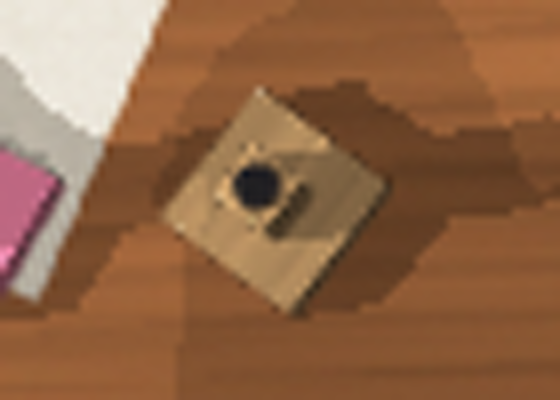

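View pics/cropb.png

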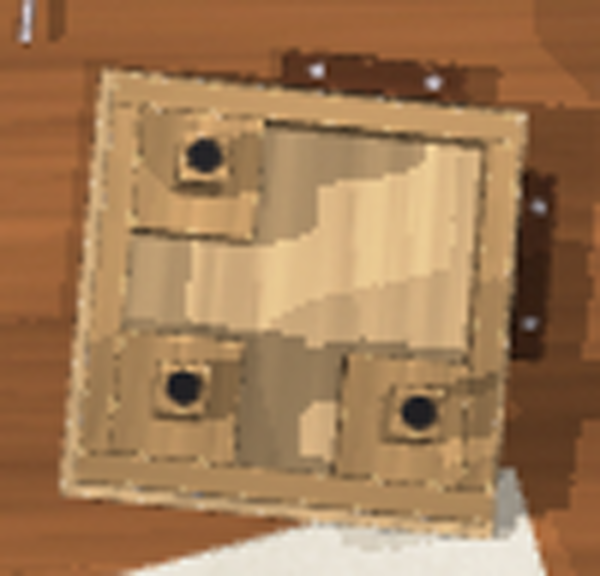

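The crop confirms a plain pine foot: block top corners at crop (260,88), (387,185), (293,313), (163,215), and a black glide at (257,186). The stand crop shows rail-top outer corners at (105,70), (527,115), (495,537), (62,492) and glides at (205,155), (183,388), (420,411). The empty corner is at upper right.

```bash
python3 - <<'E'
from h import *
d=load('top1')
A=lambda c,s,o,z:at(d,(c[0]+.5)/s-.5+o[0],(c[1]+.5)/s-.5+o[1],z)
F=np.array([A(c,8,(185,212),30) for c in[(260,88),(387,185),(293,313),(163,215)]]);print(F,F.mean(0))
for i in range(4):
    e=F[(i+1)%4]-F[i];print(np.linalg.norm(e),np.degrees(np.arctan2(e[1],e[0])))
print('glide',A((257,186),8,(185,212),94))
S=np.array([A(c,6,(278,180),42) for c in[(105,70),(527,115),(495,537),(62,492)]]);print(S,S.mean(0))
for i in range(4):
    e=S[(i+1)%4]-S[i];print(np.linalg.norm(e),np.degrees(np.arctan2(e[1],e[0])))
G=np.array([A(c,6,(278,180),106) for c in[(205,155),(183,388),(420,411)]]);print(G,(G[0]+G[2])/2,G[0]-G[1],G[2]-G[1])
print('tin/can',at(d,131,232,105),at(d,392,190,115),at(d,206,197,94),at(d,178,237,94))
E
```

```text
[[569.7 200.6  30. ]
 [525.9 144.8  30. ]
 [470.4 186.   30. ]
 [514.3 243.   30. ]] [520.075 193.6    30.   ]
70.9371552855061 -128.1300076917858
69.12083622179348 143.41193695943693
71.94588243951142 52.3974189534145
69.76331414145984 -37.428382395545924
glide [520. 194.  94.]
[[ 675.3  -76.3   42. ]
 [ 644.5 -323.6   42. ]
 [ 398.5 -295.2   42. ]
 [ 428.2  -46.4   42. ]] [ 536.625 -185.375   42.   ]
249.2106137386608 -97.09935130902878
247.6339233626928 173.41451922315068
250.566418340527 83.19264423990894
248.90243068318955 -6.899454820132795
[[ 613.7 -129.4  106. ]
 [ 482.3 -113.7  106. ]
 [ 467.3 -245.7  106. ]] [ 540.5  -187.55  106.  ] [131.4 -15.7   0. ] [ -15. -132.    0.]
tin/can [533. 481. 105.] [ 660.8 -401.7  115. ] [650.5 230.8  94. ] [514.7 324.9  94. ]
```

The measured sizes agree with the given ones (block about 70 mm, glide spacing 132 mm). The foot is at (520,194) with sides at -37.6°. The foot's target is about (599,-261) with the stand turned -6.7°. Next I move above the foot, turning the tool +26° on the way.

step_arm([
  [[0.32, 1, 0, 0, 0, 0.44, 1], [0.32, 1, 0, 0, 0, 0.44, 1], [0.32, 1, 0, 0, 0, 0.44, 1], [0.32, 1, 0, 0, 0, 0.44, 1], [0.32, 1, 0, 0, 0, 0.44, 1]],
])

```text
t: 0.72
ee_pos: [355.8, -309.2, 404.5]
orientation: [-2.996, -0.945, 0.0]
ft_force: [1.1, -0.5, 0.7]
width: 87.9
grasp_force: 0.0
```

step_arm([
  [[0.32, 1, 0, 0, 0, 0.44, 1], [0.32, 1, 0, 0, 0, 0.44, 1], [0.32, 1, 0, 0, 0, 0.44, 1], [0.32, 1, 0, 0, 0, 0.44, 1], [0.32, 1, 0, 0, 0, 0.44, 1]],
])

```text
t: 1.35
ee_pos: [435.8, -59.2, 404.7]
orientation: [2.915, 1.172, 0.0]
ft_force: [0.6, -0.2, 0.1]
width: 87.7
grasp_force: 0.0
```

step_arm([
  [[0.32, 1, 0, 0, 0, 0.44, 1], [0.32, 1, 0, 0, 0, 0.44, 1], [0.32, 1, 0, 0, 0, 0.44, 1], [0.32, 1, 0, 0, 0, 0.44, 1], [0.32, 1, 0, 0, 0, 0.44, 1]],
])

```text
t: 1.98
ee_pos: [515.8, 190.9, 404.5]
orientation: [2.816, 1.393, -0.001]
ft_force: [0.7, -0.1, 0.3]
width: 87.9
grasp_force: 0.0
```

```bash
python3 - <<'E'
from h import *
d=snap('wrist','w1.png');l=load('w1')
for P in[(520,194,94),(520,194,30)]:print(proj(l,P,True))
print(l['K'],l['E'].round(3))
c=proj(l,(520,194,60),True).astype(int);print(c)
x0=min(max(c[0]-70,0),420);y0=min(max(c[1]-52,0),315)
cv2.imwrite('pics/w1c.png',cv2.resize(l['p'][y0:y0+105,x0:x0+140,::-1],None,fx=5,fy=5,interpolation=cv2.INTER_CUBIC));print(x0,y0)
E
```

```text
[286.9 195.3]
[286.6 182.1]
[[325.1922621    0.         285.38924148]
 [  0.         325.1922621  208.67653129]
 [  0.           0.           1.        ]] [[ 7.95000e-01 -6.07000e-01  0.00000e+00 -2.94050e+02]
 [-5.85000e-01 -7.65000e-01  2.69000e-01  4.14967e+02]
 [-1.63000e-01 -2.14000e-01 -9.63000e-01  5.15453e+02]
 [ 0.00000e+00  0.00000e+00  0.00000e+00  1.00000e+00]]
[286 187]
216 135
```

View pics/w1c.png

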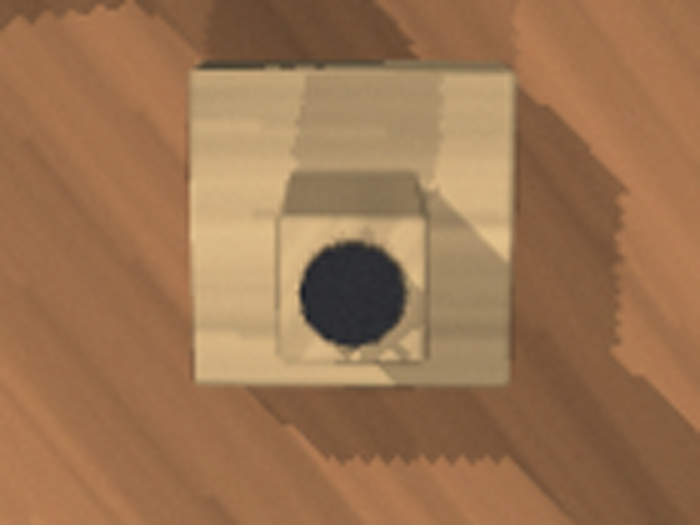

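The foot is square to the camera. Its glide centre is at crop (353,294) and its block top corners are at (192,70), (516,70), (509,384), (195,384).

```bash
python3 - <<'E'
from h import *
d=load('w1')
A=lambda c,z:at(d,(c[0]+.5)/5-.5+216,(c[1]+.5)/5-.5+135,z,True)
print(A((353,294),94))
F=np.array([A(c,30) for c in[(192,70),(516,70),(509,384),(195,384)]]);print(F.mean(0))
for i in range(4):
    e=F[(i+1)%4]-F[i];print(np.linalg.norm(e),np.degrees(np.arctan2(e[1],e[0])))
print(readout.get_obs()['ee_pos'],readout.get_obs()['orientation'])
E
```

```text
[520.6 195.8  94. ]
[520.725 195.725  30.   ]
70.782059873954 -37.30701435490631
71.40343129009982 -127.43160297841064
71.48286507968182 142.617115238081
71.31374341597838 52.005224584977114
[517.58378225 195.2688794  404.83758599] [-2.81249666 -1.39612396 -0.00558503]
```

step_arm([
  [[0.1, 0.13, 0, 0, 0, 0, 1], [0, 0, -0.5, 0, 0, 0, 1], [0, 0, -0.7, 0, 0, 0, 1], [0, 0, -0.4, 0, 0, 0, 1], [0, 0, -0.2, 0, 0, 0, 1]],
])

```text
t: 2.65
ee_pos: [520.3, 194.4, 313.5]
orientation: [-2.818, -1.389, 0.004]
ft_force: [0.0, 0.6, 0.6]
width: 87.6
grasp_force: 0.0
```

```bash
python3 - <<'E'
from h import *
print(readout.get_obs()['ee_pos'],readout.get_obs()['orientation'])
E
```

```text
[520.28351948 194.43337102 313.46380911] [-2.81761296 -1.38922387  0.00379532]
```

step_arm([
  [[0.01, 0.02, -0.5, 0, 0, 0, 1], [0, 0, -0.7, 0, 0, 0, 1], [0, 0, -0.5, 0, 0, 0, 1], [0, 0, -0.27, 0, 0, 0, 1], [0, 0, 0, 0, 0, 0, 1]],
])

```text
t: 3.28
ee_pos: [521.2, 196.3, 215.9]
orientation: [-2.817, -1.391, 0.002]
ft_force: [0.8, 0.1, -0.3]
width: 87.6
grasp_force: 0.0
```

step_arm([
  [[0, 0, 0, 0, 0, 0, 0], [0, 0, 0, 0, 0, 0, 0], [0, 0, 0, 0, 0, 0, 0], [0, 0, 0, 0, 0, 0, 0], [0, 0, 0, 0, 0, 0, 0]],
])

```text
t: 3.9
ee_pos: [521.2, 196.6, 216.3]
orientation: [2.817, 1.391, 0.0]
ft_force: [0.3, -0.7, -0.4]
width: 41.2
grasp_force: 0.0
```

step_arm([
  [[0, 0, 0, 0, 0, 0, 0], [0, 0, 0, 0, 0, 0, 0], [0, 0, 0, 0, 0, 0, 0], [0, 0, 0, 0, 0, 0, 0], [0, 0, 0, 0, 0, 0, 0]],
])

```text
t: 4.53
ee_pos: [521.1, 196.6, 216.1]
orientation: [-2.817, -1.391, 0.0]
ft_force: [-1.2, 0.3, 0.3]
width: 27.9
grasp_force: 30.0
```

Gripped: opening 27.9 mm at 30 N. Next I lift and carry the foot.

step_arm([
  [[0, 0, 0.3, 0, 0, 0, 0], [0, 0, 0.7, 0, 0, 0, 0], [0, 0, 0.9, 0, 0, 0, 0], [0, 0, 0.7, 0, 0, 0, 0], [0.05, -0.35, 0.3, 0, 0, 0.4, 0]],
])

```text
t: 5.15
ee_pos: [524.0, 179.7, 364.5]
orientation: [2.795, 1.433, 0.007]
ft_force: [0.4, 0.1, -1.6]
width: 27.9
grasp_force: 30.0
```

step_arm([
  [[0.12, -0.7, 0.1, 0, 0, 0.7, 0], [0.12, -0.75, 0, 0, 0, 0.7, 0], [0.12, -0.75, 0, 0, 0, 0.7, 0], [0.12, -0.75, 0, 0, 0, 0.7, 0], [0.12, -0.75, 0, 0, 0, 0.7, 0]],
])

```text
t: 5.78
ee_pos: [553.6, -7.1, 367.1]
orientation: [2.6, 1.763, 0.001]
ft_force: [-0.3, 0.1, -1.0]
width: 28.1
grasp_force: 30.0
```

step_arm([
  [[0.12, -0.75, 0, 0, 0, 0.7, 0], [0.12, -0.75, 0, 0, 0, 0.7, 0], [0.12, -0.75, 0, 0, 0, 0.7, 0], [0.12, -0.75, 0, 0, 0, 0.7, 0], [0.12, -0.75, 0, 0, 0, 0.7, 0]],
])

```text
t: 6.4
ee_pos: [583.6, -194.6, 367.1]
orientation: [2.366, 2.066, 0.0]
ft_force: [0.5, -0.1, -2.3]
width: 28.2
grasp_force: 30.0
```

step_arm([
  [[0.12, -0.7, 0, 0, 0, 0.3, 0], [0.05, -0.4, 0, 0, 0, 0, 0], [0, 0, 0, 0, 0, 0, 0], [0, 0, 0, 0, 0, 0, 0], [0, 0, 0, 0, 0, 0, 0]],
])

```text
t: 7.02
ee_pos: [592.1, -247.2, 366.2]
orientation: [-2.345, -2.09, 0.0]
ft_force: [0.1, -1.0, -1.3]
width: 28.0
grasp_force: 30.0
```

```bash
python3 - <<'E'
from h import *
snap('wrist','w2.png');o=readout.get_obs();print(o['ee_pos'],o['orientation'],o['width'],o['ft_force'])
cv2.imwrite('pics/w2v.png',cv2.resize(load('w2')['p'][:,:,::-1],(800,600),interpolation=cv2.INTER_CUBIC))
E
```

```text
[ 592.20902493 -247.27181269  366.26447784] [-2.34467394e+00 -2.09045851e+00 -7.35294932e-06] 28.02719244279528 [-0.0183128   0.07564304 -1.57126119]
```

View pics/w2v.png

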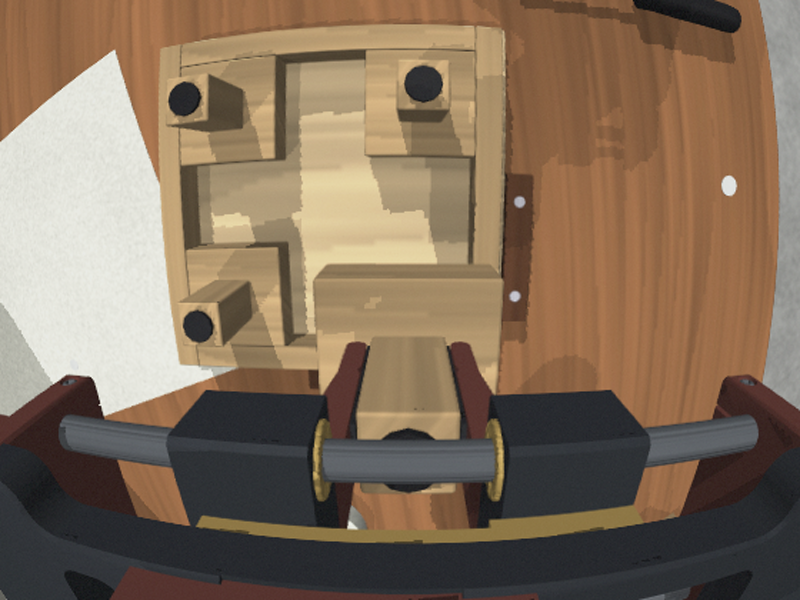

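The foot is held square. The fitted glides are at (185,99), (423,84) and (198,326) in this 800 px view. The +y rail's inner top edge runs (474,52) to (474,262).

```bash
python3 - <<'E'
from h import *
d=load('w2');s=1/1.42857
A=lambda c,z:at(d,(c[0]+.5)*s-.5,(c[1]+.5)*s-.5,z,True)
g=[A(c,106) for c in[(185,99),(423,84),(198,326)]];print(g,g[1]-g[0],g[2]-g[0],g[1]+g[2]-g[0])
print('rail',A((475,60),42),A((475,262),42))
e=g[1]-g[0];print(np.degrees(np.arctan2(e[1],e[0])));e=g[2]-g[0];print(np.degrees(np.arctan2(e[1],e[0])))
z=366.3-163-53+30
print('held block top edge',A((315,278),z),A((501,278),z))
E
```

```text
[array([ 484. , -113.7,  106. ]), array([ 613.5, -129.2,  106. ]), array([ 468. , -243.5,  106. ])] [129.5 -15.5   0. ] [ -16.  -129.8    0. ] [ 597.5 -259.   106. ]
rail [ 652.6 -103.7   42. ] [ 638.5 -238.6   42. ]
-6.825326464475581
-97.02720498420389
held block top edge [ 561.7 -208.6  180.3] [ 630.6 -216.5  180.3]
```

step_arm([
  [[0, 0, -0.5, 0, 0, -0.07, 0], [0, 0, -0.8, 0, 0, 0, 0], [0, 0, -0.7, 0, 0, 0, 0], [0, 0, -0.4, 0, 0, 0, 0], [0, 0, -0.2, 0, 0, 0, 0]],
])

```text
t: 7.7
ee_pos: [592.2, -248.0, 235.3]
orientation: [-2.35, -2.084, 0.001]
ft_force: [-1.0, 0.2, -2.3]
width: 28.1
grasp_force: 30.0
```

step_arm([
  [[0, 0, -0.08, 0, 0, 0, 0], [0, 0, -0.04, 0, 0, 0, 0], [0, 0, 0, 0, 0, 0, 0], [0, 0, 0, 0, 0, 0, 0], [0, 0, 0, 0, 0, 0, 0]],
])

```text
t: 8.32
ee_pos: [592.3, -248.5, 230.6]
orientation: [2.351, 2.083, 0.0]
ft_force: [0.2, 0.2, -1.1]
width: 28.0
grasp_force: 30.0
```

step_arm([
  [[0, 0, -0.03, 0, 0, 0, 0], [0, 0, -0.02, 0, 0, 0, 0], [0, 0, 0, 0, 0, 0, 0], [0, 0, 0, 0, 0, 0, 0], [0, 0, 0, 0, 0, 0, 0]],
])

```text
t: 8.95
ee_pos: [592.3, -248.4, 228.1]
orientation: [2.351, 2.084, 0.0]
ft_force: [-1.2, 1.2, 5.8]
width: 28.2
grasp_force: 30.0
```

Board contact at about 7 N. Next I slide close to both rails.

step_arm([
  [[0.04, -0.08, 0, 0, 0, 0, 0], [0.04, -0.08, 0, 0, 0, 0, 0], [0.03, -0.06, 0, 0, 0, 0, 0], [0, 0, 0, 0, 0, 0, 0], [0, 0, 0, 0, 0, 0, 0]],
])

```text
t: 9.57
ee_pos: [597.6, -258.4, 228.2]
orientation: [-2.35, -2.082, -0.001]
ft_force: [-2.7, 6.9, 8.8]
width: 28.4
grasp_force: 30.0
```

step_arm([
  [[0.02, 0, 0, 0, 0, 0, 0], [0, 0, 0, 0, 0, 0, 0], [0.02, 0, 0, 0, 0, 0, 0], [0, 0, 0, 0, 0, 0, 0], [0, 0, 0, 0, 0, 0, 0]],
])

```text
t: 10.2
ee_pos: [598.7, -258.5, 228.3]
orientation: [-2.348, -2.081, 0.002]
ft_force: [-8.3, 6.5, 13.3]
width: 27.7
grasp_force: 30.0
```

step_arm([
  [[0, -0.02, 0, 0, 0, 0, 0], [0, 0, 0, 0, 0, 0, 0], [0, -0.02, 0, 0, 0, 0, 0], [0, 0, 0, 0, 0, 0, 0], [0, 0, 0, 0, 0, 0, 0]],
])

```text
t: 10.82
ee_pos: [598.8, -259.1, 228.4]
orientation: [-2.347, -2.08, 0.0]
ft_force: [-8.2, 14.4, 16.1]
width: 27.8
grasp_force: 30.0
```

step_arm([
  [[0.02, 0, 0, 0, 0, 0, 0], [0.02, 0, 0, 0, 0, 0, 0], [0, 0, 0, 0, 0, 0, 0], [0, 0, 0, 0, 0, 0, 0], [0, 0, 0, 0, 0, 0, 0]],
])

```text
t: 11.45
ee_pos: [599.6, -259.2, 228.4]
orientation: [-2.344, -2.078, 0.004]
ft_force: [-14.3, 14.1, 22.9]
width: 28.0
grasp_force: 30.0
```

```bash
python3 - <<'E'
from h import *
snap('wrist','w3.png');o=readout.get_obs();print(o['ee_pos'],o['orientation'],o['width'],o['ft_force'],o['moment'])
snap('scene','s3.png');d=load('s3');c=proj(d,(598,-260,60)).astype(int)
a=cv2.resize(d['p'][c[1]-50:c[1]+50,c[0]-66:c[0]+67,::-1],(800,600),interpolation=cv2.INTER_CUBIC)
w=load('w3')['p'][120:330,190:470,::-1]
cv2.imwrite('pics/v3.png',np.vstack([cv2.resize(a,(400,300)),cv2.resize(w,(400,300),interpolation=cv2.INTER_CUBIC)]))
E
```

```text
[ 599.56996859 -259.20249898  228.41218933] [-2.34416778 -2.07821696  0.00396465] 27.793128568576766 [-14.76355918  13.26066191  21.47090469] [1.79841013 2.14412727 0.10003602]
```

View pics/v3.png

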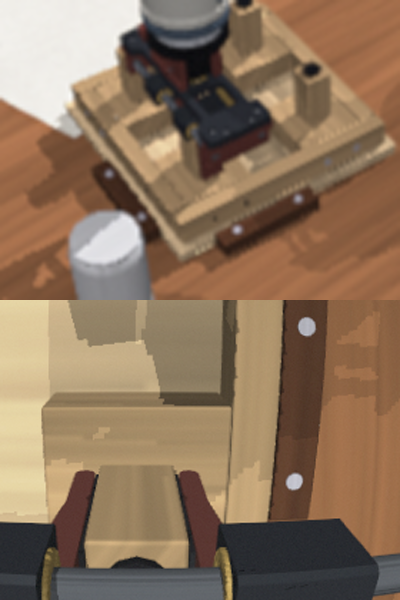

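```bash
cat > t.py <<'E'
from h import *
from scipy.spatial.transform import Rotation as R
o=readout.get_obs();r=R.from_rotvec(o['orientation']).as_matrix();z=r[:,2]
print('tip dir',z.round(4),'yaw',np.degrees(np.arctan2(r[1,1],r[0,1])),'corr deg',np.degrees(np.cross(z,[0,0,-1])).round(2))
print(o['ee_pos'],(o['ee_pos']+163*z),o['ft_force'],o['moment'])
E
python3 t.py
```

```text
tip dir [-0.0077  0.0049 -1.    ] yaw -6.87948885973169 corr deg [-0.28 -0.44 -0.  ]
[ 599.58642756 -259.20604076  228.42405446] [ 598.32781064 -258.40612287   65.43087664] [-14.12905994  13.51364287  21.87317229] [1.83966715 2.17141445 0.11962217]
```

step_arm([
  [[0, 0, 0, -0.05, -0.07, 0, 0], [0, 0, 0, -0.05, -0.07, 0, 0], [0, 0, 0, 0, 0, 0, 0], [0, 0, 0, 0, 0, 0, 0], [0, 0, 0, 0, 0, 0, 0]],
])

```text
t: 12.18
ee_pos: [598.5, -258.4, 228.2]
orientation: [-2.35, -2.083, 0.002]
ft_force: [-19.9, 16.8, 26.1]
width: 28.2
grasp_force: 30.0
```

```bash
python3 t.py
```

```text
tip dir [-1.9e-03  3.0e-04 -1.0e+00] yaw -6.888596922342798 corr deg [-0.01 -0.11 -0.  ]
[ 598.50767816 -258.4402007   228.17061811] [ 598.19769014 -258.39906653   65.17091806] [-19.94776688  16.79826497  26.08523133] [2.80874741 3.10178093 0.15890791]
```

The tip no longer moves, but friction on the board and the y rail could be imitating contact with the x rail. To test this I relieve the down force and the x push, then push in -y alone.

step_arm([
  [[-0.04, 0, 0.01, 0, 0, 0, 0], [-0.03, 0, 0.01, 0, 0, 0, 0], [-0.02, 0, 0, 0, 0, 0, 0], [0, 0, 0, 0, 0, 0, 0], [0, 0, 0, 0, 0, 0, 0]],
])

```text
t: 12.8
ee_pos: [596.8, -258.2, 228.3]
orientation: [2.347, 2.081, 0.006]
ft_force: [1.0, 17.6, 6.9]
width: 28.0
grasp_force: 30.0
```

```bash
python3 t.py
```

```text
tip dir [ 0.006  -0.0011 -1.    ] yaw -6.892707363546362 corr deg [0.07 0.34 0.  ]
[ 596.77852216 -258.23394388  228.27463609] [ 597.75178352 -258.41963677   65.27764753] [ 1.02885963 17.58867138  6.8841364 ] [3.15242173 0.5266536  0.26584956]
```

With Fx near 0 and the down force at 7 N, Fy still holds at 17.6 N, so contact with rail_x is real. Now I restore the push on rail_y.

step_arm([
  [[0.03, 0, 0, 0, 0, 0, 0], [0.03, 0, 0, 0, 0, 0, 0], [0.03, -0.01, 0, 0, 0, 0, 0], [0, 0, 0, 0, 0, 0, 0], [0, 0, 0, 0, 0, 0, 0]],
])

```text
t: 13.42
ee_pos: [598.5, -258.6, 228.2]
orientation: [-2.349, -2.083, 0.002]
ft_force: [-17.3, 17.8, 20.1]
width: 27.8
grasp_force: 30.0
```

```bash
python3 t.py
```

```text
tip dir [-2.e-03  8.e-04 -1.e+00] yaw -6.879070213684914 corr deg [-0.04 -0.12 -0.  ]
[ 598.5140116  -258.55547235  228.18393559] [ 598.1831564  -258.43201571   65.18431813] [-17.30324182  17.79562761  20.06344197] [2.77711045 2.4312998  0.27455821]
```

Both pushes are about 17 N. One last look to check that the foot is flat and square.

```bash
python3 - <<'E'
from h import *
snap('wrist','w4.png');snap('scene','s4.png')
w=load('w4')['p'][170:320,190:390,::-1];s=load('s4')['p'][200:290,170:290,::-1]
cv2.imwrite('pics/v4.png',np.hstack([cv2.resize(w,(400,300),interpolation=cv2.INTER_CUBIC),cv2.resize(s,(400,300),interpolation=cv2.INTER_CUBIC)]))
E
python3 t.py
```

```text
tip dir [-2.e-03  7.e-04 -1.e+00] yaw -6.874140103913857 corr deg [-0.04 -0.11 -0.  ]
[ 598.54444348 -258.52647209  228.19865681] [ 598.21961866 -258.40573993   65.19902518] [-16.23409293  18.21323073  18.72216057] [2.72918758 2.39763499 0.2132881 ]
```

View pics/v4.png

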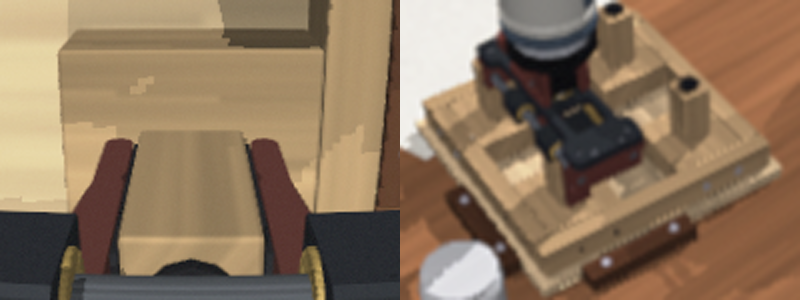

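```bash
python3 - <<'E'
from h import *
d=load('w4');c=np.array([598.2,-258.4]);sx=np.array([-.12,-.9928]);sy=np.array([.9928,-.12])
for a,z in((-36,42),(-36,12)):
  for b in(-36,36):
    P=c+a*sx+b*sy;print(z,b,(proj(d,(*P,z),True)-[190,170])*2)
for a in(-14,14):
  for b in (-14,14): print('post',(proj(d,(*(c+a*sx+b*sy),102),True)-[190,170])*2)
E
```

```text
42 -36 [55.6 44.4]
42 36 [325.8  44.4]
12 -36 [75.  23.2]
12 36 [306.8  23.2]
post [115.  229.8]
post [264.8 230. ]
post [122.4 345.6]
post [257.8 345.8]
```

Block edges and post top match the prediction with one uniform offset of about 1 mm, so the foot is flat and square. Handing in.

```bash
python3 -c "
from workcell import ctrl
print(ctrl.close_job())"
```

```text
the job is handed in; nothing more can be done
None
```

The job is handed in: the pine foot sits flat and square in the empty corner, still gripped at 30 N and pressed against both rails with about 16–18 N each way, measured at the wrist.

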